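# Find the heavy side of a plaster mould on the balancing spindle

### The job

The round plaster mould on the leaning balancing spindle is heavier towards one side, and nothing on it shows which. Grip it by the bar handle on its face, turn it to feel where the heavy side lies, then turn that side to the lowest point of the mould and finish while still gripping the handle, holding the heavy side down and still. Leave the pots around the stand where they are.

Things in the scene. Friction and masses are not known exactly. Their poses are not given: they have to be found in the camera images.
- handle (a point): dark bar handle on the mould's face, 76 mm long, 14 mm wide, 46 mm high; the point is on the spindle axis, 30 mm above the plaster and 16 mm below the handle's top: grip here across the 14 mm width. x: along the bar to its end with a round post; z: along the spindle, out of the mould, leaning 25 degrees from vertical to the robot's side. The mould is a white disc, 180 mm across, 42 thick
- handle_end (a point): middle of the round post (20 mm across, 46 mm high) at one end of the bar, 40 mm from the spindle axis; axes as handle
- rotor (a joint): turn of mould and handle about the spindle, rad, counter-clockwise positive as seen facing the handle; no stops; 0: round post uphill. A stiff seal (friction 0.2 N m both ways) keeps it where it is left. The uneven weight adds 0 (heavy side highest or lowest) to 0.13-0.19 N m (heavy side level with the axis). Heavy side: at any angle to the handle, at the start over 40 degrees from lowest
- stand: green cast-iron balancing stand, fixed; foot 160 x 150 mm, 16 mm thick; origin on the table below the spindle head; its spindle leans towards its own -x, so that side of the mould is lowest
- bowl: clay bowl, 110 mm across, 50 high; origin at the centre of its underside; leave alone
- beaker: clay beaker, 68 mm across, 85 high; origin at the centre of its underside; leave alone
- bud_vase: squat clay vase, 86 mm across, 62 high; origin at the centre of its underside; leave alone
- cone: tall clay cone, 100 mm across, 170 high; origin at the centre of its underside; leave alone
- dish: flat clay dish, 150 mm across, 28 high; origin at the centre of its underside; leave alone
- jar: clay jar, 104 mm across, 100 high; origin at the centre of its underside; leave alone

How it is judged (in metres and radians):
On the way:
1. the handle is gripped and the mould has been turned by about 20 degrees or more from where it stood (contact force between the fingers and rotor above 1 N and distance of handle_end from where it was at the start of the episode above 0.013 m), for 0.1 s.
At the end, for the whole second after the job is handed in: The heavy side of the mould is within 20 degrees of the lowest point of its slope, the mould is still, and the fingers are still gripping it (more than 2 N) (height (world z) of heavy_side below 0.12519 m and contact force between the fingers and rotor above 2 N and velocity of joint rotor between -0.1 and 0.1 rad/s); the arm keeps its last pose, push and grip.
It fails at once if a pot near the stand is shifted by more than 30 mm (distance of any of bowl, beaker, bud_vase, cone, dish, jar from where it was at the start of the episode above 0.03 m).
It also fails if it takes over 72 s, if anything falls off the work surface, if the arm or the gripper's body presses on something with over 40 N, if the wrist force passes 120 N, or if a joint passes its speed limit or range.

### The arm

A 6-joint arm with a two-finger parallel gripper is mounted at the origin on the work surface. World frame = base frame: x ahead of the robot, y to its left, z up, the work surface at z = 0. Lengths are in m, angles in degrees, forces in N, time in s.
With the tool pointing down it reaches from about 0.3 to 0.875 m from the base axis. Payload 6.4 kg.
Tool frame: the origin (TCP) lies at the very end of the fingers, on their centre line; the grasp point (between the pads) lies 19 mm behind it (env.hold_point_z is the z of the grasp point in the tool frame, in m); z points along the fingers, y is the line along which they close (so a half turn about z gives the same grasp; the last joint's range is limited). The gripper opens to 88 mm and grips with 3 to 60 N. Pads are 18 mm wide; open, the fingers measure 123 mm over their backs; the gripper's body (75 mm by 187 mm) begins 45 mm behind the grasp point.
Start: joints at [-84.528, 10.359, 92.074, -0, 77.567, -11.82], TCP at [0.171, -0.549, 0.239] pointing down, gripper open.
Joint ranges: [-171.53, 171.53], [-51.25, 118.39], [17.06, 147.69], [-65.23, 245.23], [0, 150.52], [-178.68, 178.68]. Speed limits (degrees/s): [147.25, 147.25, 172.46, 180, 180, 180].

### API

Orientations are given as a 3x3 rotation matrix whose columns are the frame's x, y, z axes.
In Python, from rig import telemetry, optics, env gives the robot as it stands.
- The arm moves only by the tool drive_tool, never from a script. Its argument "deltas" is a list of rows, each a list of 5 numbers: the shift along the tool's x, y, z in units of 20 mm (1.0 is 20 mm), then the turn about the tool's z in units of 0.15 rad (1.0 is 0.15 rad), then the opening, from -1 (shut) to 1 (fully open), so that 0 is half open. A call has 1 to 8 rows; each row shifts and turns the commanded pose from where the row before left it, along the tool's axes as they then stand; what a row does not reach is not made up. A row lasts 1/10 s, in which the tool goes at most 50 mm and 8.59 degrees, less where a joint would pass 70% of its speed; a pose out of reach is approached as far as the arm can. A call with a number of a shift or a turn outside -1 to 1 is refused whole. A call with a gripper value outside its range is refused whole. The fingers move at their own pace and stop on an object; "squeeze" is the grip in N (left out, the last holds). Time passes only in rows, so rows that do not move let the fingers close. It gives the time, the measured TCP pose, the force, the opening and the grip force at its end, in the units of the state.
- telemetry.state(): the state, without advancing time (a new reading comes with each control period).
- optics.camera(name): name is "scene" or "top" or "wrist"; returns a dict with "frame" (384x512x3 uint8, red, green, blue), "range_z" (384x512 float32, m along the optical axis (not along the pixel's ray), 0 where there is no reading), "K" (3x3 intrinsics, pixels), "rvec" (rotation vector, rad) and "tvec" (3), from world to camera coordinates, as OpenCV has them; the wrist camera has in their place "hand_eye" (4x4, takes a point from camera to tool coordinates, whose origin is the TCP and whose axes are the flange's). Camera axes: x right, y down, z forward; pixel columns grow to the right and rows downward; lengths in m; the calibration is good to about 2 mm. The wrist camera is an equidistant fisheye: a pixel r from the principal point sees the ray r / f radians off the axis. A picture is of the moment at which its call begins: read the wrist's pose just before it.
- env.finish_job(): hands the job in; it is judged then, once.
The state is a dict: "clock": time; "joint_positions": joint angles; "qd": joint speeds; "joint_efforts": joint torques, N m; "tool_pos": TCP position; "ee_rot": TCP orientation; "contact_force": force on the tool from outside, world axes, zero at the start; "torque": the same for the moment, N m; "width": opening from 0.0 (shut) to 1.0 (fully open); "finger_force": force on a finger pad.
Only numpy, scipy, OpenCV 4.12 (cv2) and the standard library are available. Lean on these libraries where they do the work, as an engineer would, in place of code of your own. Each camera call takes 0.05 s, during which the arm holds its last target. There are 200 camera calls.

## Working session

There is one attempt and no reset: what is moved stays moved. The work goes in short steps, Python scripts to look and compute and a tool call to move; the robot and the scene stay as the last step left them, time stands still between calls to the robot, and variables do not carry over. Pictures are saved under pics/ and viewed, at most 10 in all, crops included, and the job is handed in when it is done.

Besides the shell and the picture viewer there is one more tool, called after "Call:" by a JSON object that holds its "api" and its "payload", one argument or row to a line. drive_tool: Moves the arm, as the interface text tells. Shifts and turns lie within -1 to 1; 1 stands for 20 mm of shift or 0.15 rad of turn. Its arguments: {"type":"object","properties":{"deltas":{"type":"array"},"squeeze":{"type":"number"}},"required":["deltas"]}

```bash
mkdir -p pics
python3 - <<'E'
from rig import telemetry, optics, env
import cv2,numpy as np
s=telemetry.state();print(s, env.hold_point_z)
for n in("scene","top"):
    c=optics.camera(n);cv2.imwrite(f"pics/{n}0.png",c["frame"][:,:,::-1]);np.savez(f"{n}0.npz",**c);print(c["K"],c["rvec"],c["tvec"])
E
```

```text
{'clock': 0.0, 'joint_positions': array([-8.45268617e+01,  1.03987228e+01,  9.21309174e+01, -1.26236730e-03,
        7.75658887e+01, -1.18215723e+01]), 'qd': array([-0.03172555, -0.01192265,  0.04108709,  0.04189895, -0.09370876,
       -0.03185778]), 'joint_efforts': array([-2.00781484e-03, -4.33867908e+01, -3.41852367e+01,  6.99928100e-02,
        3.86006583e-02, -1.13212711e-04]), 'tool_pos': array([ 0.1708853 , -0.54847401,  0.23784747]), 'ee_rot': array([[ 9.54786861e-01,  2.97291132e-01, -1.80442406e-04],
       [ 2.97291014e-01, -9.54785476e-01,  1.65763921e-03],
       [ 3.20517647e-04, -1.63633604e-03, -9.99998610e-01]]), 'contact_force': array([ 0.46417301, -0.65679237, -0.32735811]), 'torque': array([-0.01119684, -0.01434816, -0.04939352]), 'finger_force': 0.0, 'width': 0.9995510847309294} -0.0187
[[394.17595904   0.         254.89723013]
 [  0.         394.17595904 195.38536813]
 [  0.           0.           1.        ]] [ 2.28539306  0.90459466 -0.33971317] [-0.40251917 -0.16915949  1.60932654]
[[382.8698912    0.         257.3571671 ]
 [  0.         382.8698912  193.19576996]
 [  0.           0.           1.        ]] [ 2.18888021 -2.141513    0.05679592] [0.02087744 0.55024352 1.17230666]
```

View pics/scene0.png

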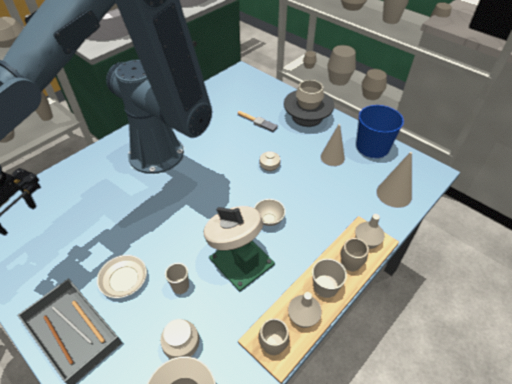

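View pics/top0.png

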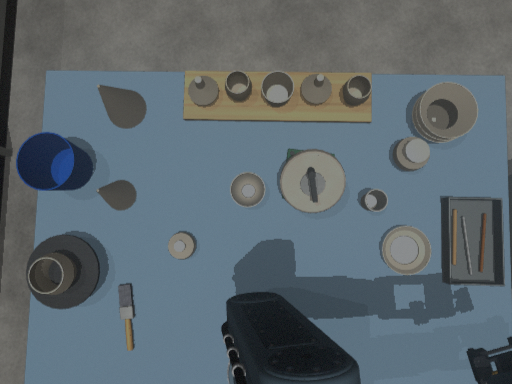

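The scene shows the mould around (234,222). In the top view it is centred near (312,181), with the dark bar running from about (311,170), which looks like the round post, to (315,200). I'll fit the disc plane and the bar from the depth data.

```bash
cat > h.py <<'E'
import numpy as np,cv2
def pts(c):
    R=cv2.Rodrigues(c["rvec"])[0];K=c["K"];z=c["range_z"]
    v,u=np.mgrid[:384,:512]
    p=np.stack([(u-K[0,2])/K[0,0]*z,(v-K[1,2])/K[1,1]*z,z],-1)
    return (p-c["tvec"].ravel())@R
E
python3 - <<'E'
from h import *
t=np.load("top0.npz");P=pts(t);F=t["frame"].astype(int);br=F.sum(2)
print("center",P[181,325],P[181,300])
v,u=np.mgrid[:384,:512]
m=(np.hypot(u-312,v-181)<34)&(P[...,2]>.08)&(t["range_z"]>0)
w=m&(br>360)
Q=P[w]
for i in range(6):
    c=Q.mean(0);n=np.linalg.svd(Q-c,full_matrices=False)[2][2];n*=np.sign(n[2])
    r=(P-c)@n; Q=P[m&(abs(r)<.004)]
print("n",n,"lean",np.degrees(np.arccos(n[2])),"leanyaw",np.degrees(np.arctan2(n[1],n[0])),"npts",len(Q))
r=(P-c)@n
mm=m&(abs(r)<.004)|(m&(r>.004))
e1=np.array([n[2],0,-n[0]]);e1=-n*0+np.array([0,0,1])-n*n[2];e1/=np.linalg.norm(e1);e2=np.cross(n,e1)
q=np.stack([(Q-c)@e1,(Q-c)@e2],1).astype(np.float32)
(cx,cy),rad=cv2.minEnclosingCircle(q);C=c+cx*e1+cy*e2
print("disc C",C,"rad",rad)
H=P[m&(r>.012)];d=H-C;a=np.stack([d@e1,d@e2,d@n],1)
top=a[a[:,2]>.036];print(len(a),len(top),top.mean(0),top.min(0),top.max(0))
rect=cv2.minAreaRect(top[:,:2].astype(np.float32));print(rect)
np.save("top.npy",top)
for k in np.round(top[np.argsort(top[:,0])][::3]*1000).astype(int):print(k,end=" ")
print("axis pt30",C+.03*n)
img=cv2.resize(t["frame"][135:225,260:365,::-1],None,fx=6,fy=6,interpolation=cv2.INTER_CUBIC);cv2.imwrite("pics/crop1.png",img)
E
```

```text
center [ 0.57389436 -0.15431423  0.17802463] [ 0.57309816 -0.08717336  0.1733858 ]
n [-0.4191199   0.04464451  0.90683261] lean 24.928753588182637 leanyaw 173.91980038516752 npts 2502
disc C [ 0.56763998 -0.12082064  0.17263148] rad 0.08905508369207382
205 185 [0.00894478 0.00256058 0.04695231] [-0.03725337 -0.0147958   0.03693249] [0.04784036 0.02034217 0.05430105]
((0.005427926778793335, 0.0027485154569149017), (0.08726593106985092, 0.018854409456253052), 13.289631843566895)
[-37  -5  44] [-36 -13  45] [-33  -7  47] [-31  -4  46] [-30 -12  46] [-28  -9  44] [-27  -1  43] [-25 -11  51] [-24 -14  45] [-22 -13  43] [-22  -2  49] [-20  -5  44] [-19  -7  47] [-16 -10  46] [-15  -2  45] [-13  -7  46] [-12  -1  45] [-11  -9  45] [-8  0 48] [-8 -3 48] [-6  0 45] [-5  5 43] [-3 -8 45] [-2 -5 47] [-1 -7 42] [ 1 -4 48] [ 2  7 49] [ 4  4 44] [ 5 -1 45] [ 8  7 48] [ 8 -3 45] [10 10 41] [11  0 47] [13  5 46] [15 11 45] [16  1 45] [18 11 47] [18  9 47] [21  9 46] [21  4 46] [23  2 42] [24  5 47] [26 10 47] [30 11 50] [30  8 51] [33 14 52] [34  9 53] [35 14 50] [36  9 52] [37 20 51] [38 17 53] [39  7 51] [40 15 49] [41 20 54] [41  7 50] [43 15 49] [43 18 52] [44 11 52] [45 18 41] [45 16 49] [47  8 52] [48 11 46] axis pt30 [ 0.55506639 -0.1194813   0.19983646]
```

View pics/crop1.png

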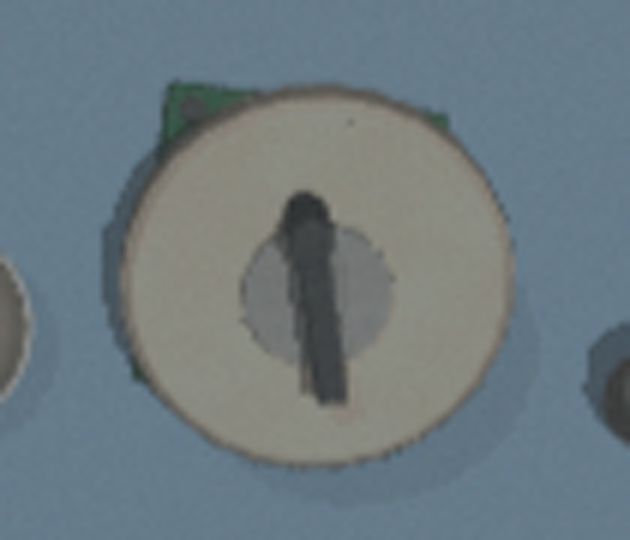

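The crop shows the round post at about (303,215), on the uphill side. The rotor is therefore near +13° and the bar's world yaw is about 8.5°. Next I move over it.

Call:
{"api": "drive_tool", "payload": {
  "deltas": [
    [1,-0.6,-0.6,0,0],
    [1,-0.6,-0.6,0,0],
    [1,-0.6,-0.6,0,0],
    [1,-0.6,-0.4,0,0],
    [1,-0.6,0,0,0],
    [1,-0.6,0,0,0],
    [1,-0.6,0,0,0],
    [1,-0.6,0,0,0]
  ]
}}

```text
clock: 0.9
tool_pos: [0.2956, -0.4088, 0.2823]
ee_rot: [[0.955, 0.297, -0.0], [0.297, -0.955, 0.001], [-0.0, -0.001, -1.0]]
contact_force: [-0.4, 0.4, 0.4]
width: 0.502
finger_force: 0.0
```

Call:
{"api": "drive_tool", "payload": {
  "deltas": [
    [1,-0.6,0,0,0],
    [1,-0.6,0,0,0],
    [1,-0.6,0,0,0],
    [1,-0.6,0,0,0],
    [1,-0.6,0,0,0],
    [1,-0.6,0,0,0],
    [1,-0.6,0,0,0],
    [1,-0.6,0,0,0]
  ]
}}

```text
clock: 1.7
tool_pos: [0.4198, -0.2696, 0.2823]
ee_rot: [[0.955, 0.297, -0.0], [0.297, -0.955, 0.001], [-0.0, -0.001, -1.0]]
contact_force: [-0.0, 0.4, 0.1]
width: 0.496
finger_force: 0.0
```

Call:
{"api": "drive_tool", "payload": {
  "deltas": [
    [1,-0.6,0,0,-0.1],
    [1,-0.6,0,0,-0.1],
    [1,-0.6,0,0,-0.1],
    [1,-0.6,0,0,-0.1],
    [0.5,-0.4,0,0,-0.1],
    [0,0,0,0.5,-0.1],
    [0,0,0,0.5,-0.1],
    [0,0,0,0,-0.1]
  ]
}}

```text
clock: 2.5
tool_pos: [0.4884, -0.1903, 0.2824]
ee_rot: [[0.989, 0.151, -0.001], [0.151, -0.989, 0.0], [-0.001, -0.0, -1.0]]
contact_force: [-0.6, -0.0, -1.0]
width: 0.446
finger_force: 0.0
```

Call:
{"api": "drive_tool", "payload": {
  "deltas": [
    [1,-0.75,0,0,-0.1],
    [1,-0.75,0,0,-0.1],
    [1,-0.75,0,0,-0.1],
    [0.82,-0.75,0,0,-0.1],
    [0,0,0,0,-0.1],
    [0,0,0,0,-0.1]
  ]
}}

```text
clock: 3.1
tool_pos: [0.5548, -0.1196, 0.2824]
ee_rot: [[0.988, 0.153, -0.001], [0.153, -0.988, -0.0], [-0.001, -0.0, -1.0]]
contact_force: [0.5, -0.3, -0.9]
width: 0.449
finger_force: 0.0
```

Run:
```python
from rig import telemetry, optics
import cv2,numpy as np
s=telemetry.state();c=optics.camera("wrist")
cv2.imwrite("pics/w1.png",c["frame"][:,:,::-1])
np.savez("w1.npz",pos=s["tool_pos"],rot=s["ee_rot"],**c)
print(s["tool_pos"],s["joint_positions"],c["hand_eye"],c["K"])
# project the expected handle points
HE=np.linalg.inv(c["hand_eye"]);K=c["K"]
n=np.array([-.4191,.0446,.9068]);C=np.array([.5676,-.1208,.1726])
e1=np.array([0,0,1])-n*n[2];e1/=np.linalg.norm(e1);e2=np.cross(n,e1)
th=np.radians(13.3);b=np.cos(th)*e1+np.sin(th)*e2
for nm,p in (("end",C-.036*b+.046*n),("mid",C+.046*n),("post",C+.04*b+.046*n),("handle",C+.03*n)):
    q=s["ee_rot"].T@(p-s["tool_pos"]);q=(HE@np.r_[q,1])[:3]
    a=np.arctan2(np.hypot(q[0],q[1]),q[2]);d=q[:2]/np.hypot(q[0],q[1])
    print(nm,K[0,0]*a*d+K[:2,2])
```

```text
[ 0.55476677 -0.11963202  0.28238363] [-2.41330795e+01  7.49218159e+00  9.02465042e+01 -2.88579592e-02
  8.23067201e+01  5.70587639e+01] [[-8.96298361e-04 -9.54919382e-01 -2.96863892e-01  7.69502299e-02]
 [ 9.99999307e-01 -1.08249126e-03  4.62818634e-04  3.41612847e-04]
 [-7.63307051e-04 -2.96863272e-01  9.54919691e-01 -1.45311814e-01]
 [ 0.00000000e+00  0.00000000e+00  0.00000000e+00  1.00000000e+00]] [[297.31863964   0.         253.24507573]
 [  0.         297.31863964 191.06823516]
 [  0.           0.           1.        ]]
end [250.40983263 241.21920054]
mid [250.26995583 211.89443383]
post [250.10681531 170.62316997]
handle [252.53508695 197.85196673]
```

View pics/w1.png

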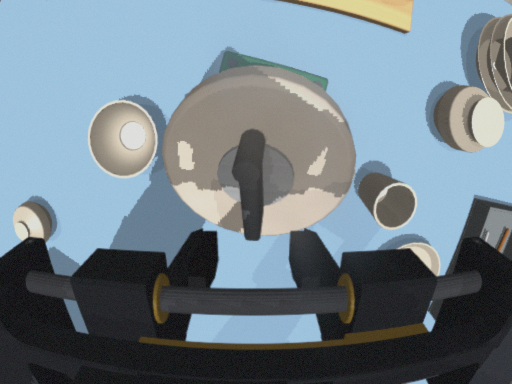

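The wrist picture matches the prediction: post top near (245,170), bar end near (252,238), with the bar centred between the fingers. I'll descend, then take a zero-force reading.

Call:
{"api": "drive_tool", "payload": {
  "deltas": [
    [0,0,1,0,-0.1],
    [0,0,1,0,-0.1],
    [0,0,1,0,-0.1],
    [0,0,1,0,-0.1],
    [0,0,0.8,0,-0.1],
    [0,0,0,0,-0.1],
    [0,0,0,0,-0.1]
  ]
}}

```text
clock: 3.85
tool_pos: [0.5548, -0.1203, 0.1871]
ee_rot: [[0.989, 0.15, -0.0], [0.15, -0.989, -0.0], [-0.0, -0.0, -1.0]]
contact_force: [0.0, -0.2, -0.1]
width: 0.453
finger_force: 0.0
```

```bash
cat > st.py <<'E'
from rig import telemetry
import numpy as np
np.set_printoptions(precision=3,suppress=True)
s=telemetry.state()
R=s["ee_rot"];print(s["clock"],"F",s["contact_force"],"T",s["torque"],"p",s["tool_pos"],"yaw",np.degrees(np.arctan2(R[1,0],R[0,0])),"w",s["width"]*88,"f",s["finger_force"],"q",s["joint_positions"],"eff6",s["joint_efforts"][5])
E
python3 st.py
```

```text
3.85 F [ 0.024 -0.226 -0.138] T [0.037 0.04  0.   ] p [ 0.555 -0.12   0.187] yaw 8.652632260386119 w 39.85952330590604 f 0.0 q [-24.209  12.366  95.956  -0.008  71.69   57.141] eff6 -0.011603331367950886
```

Call:
{"api": "drive_tool", "payload": {
  "deltas": [
    [0,0,0,0,-1],
    [0,0,0,0,-1],
    [0,0,0,0,-1],
    [0,0,0,0,-1],
    [0,0,0,0,-1],
    [0,0,0,0,-1]
  ],
  "squeeze": 30
}}

```text
clock: 4.45
tool_pos: [0.5554, -0.1185, 0.1876]
ee_rot: [[0.988, 0.152, 0.001], [0.152, -0.988, 0.001], [0.001, -0.001, -1.0]]
contact_force: [-2.1, 5.3, 4.3]
width: 0.173
finger_force: 29.1
```

```bash
python3 st.py
```

```text
4.45 F [-2.072  5.261  4.277] T [0.276 0.202 0.037] p [ 0.555 -0.118  0.188] yaw 8.752795702853525 w 15.244675454488759 f 29.135138856363483 q [-24.051  12.328  95.932   0.069  71.727  57.174] eff6 0.017159405979327857
```

Gripped. Now a slow turn in positive yaw, reading forces while it is moving.

Call:
{"api": "drive_tool", "payload": {
  "deltas": [
    [0,-0.08,0,0,-1],
    [0,0,0,0,-1],
    [0,0,0,-0.2,-1],
    [0,0,0,-0.4,-1],
    [0,0,0,-0.4,-1],
    [0,0,0,-0.4,-1],
    [0,0,0,-0.4,-1]
  ],
  "squeeze": 45
}}

```text
clock: 5.15
tool_pos: [0.555, -0.1185, 0.1876]
ee_rot: [[0.911, 0.412, 0.001], [0.412, -0.911, -0.001], [0.0, 0.001, -1.0]]
contact_force: [-1.8, 0.8, 5.0]
width: 0.193
finger_force: 50.0
```

```bash
cat >> st.py <<'E'
import json
open("log.jsonl","a").write(json.dumps({k:np.asarray(v).tolist() for k,v in s.items()})+"\n")
E
python3 st.py
```

```text
5.15 F [-1.79   0.812  5.028] T [-1.274 -0.157 -0.651] p [ 0.555 -0.119  0.188] yaw 24.31505723629953 w 16.946890377543408 f 50.003441528824624 q [-23.999  12.275  95.995  -0.058  71.668  41.704] eff6 -0.006270988960750401
```

Call:
{"api": "drive_tool", "payload": {
  "deltas": [
    [0,0,0,-0.4,-1],
    [0,0,0,-0.4,-1],
    [0,0,0,-0.4,-1]
  ]
}}

```text
clock: 5.45
tool_pos: [0.5551, -0.1186, 0.1877]
ee_rot: [[0.823, 0.568, 0.001], [0.568, -0.823, -0.001], [-0.0, 0.002, -1.0]]
contact_force: [-5.2, 0.9, 5.7]
width: 0.205
finger_force: 52.9
```

```bash
python3 st.py
```

```text
5.45 F [-5.189  0.855  5.672] T [-1.392 -0.123 -0.749] p [ 0.555 -0.119  0.188] yaw 34.628974477782734 w 18.053054497810173 f 52.92627076863937 q [-24.005  12.265  95.997  -0.055  71.654  31.384] eff6 0.007437530730385333
```

Call:
{"api": "drive_tool", "payload": {
  "deltas": [
    [0,0,0,-0.4,-1],
    [0,0,0,-0.4,-1],
    [0,0,0,-0.4,-1]
  ]
}}

```text
clock: 5.75
tool_pos: [0.5553, -0.1186, 0.1878]
ee_rot: [[0.708, 0.706, 0.001], [0.706, -0.708, -0.001], [0.0, 0.002, -1.0]]
contact_force: [-3.8, 1.9, 7.8]
width: 0.223
finger_force: 53.1
```

```bash
python3 st.py
```

```text
5.75 F [-3.768  1.914  7.779] T [-1.343 -0.213 -0.724] p [ 0.555 -0.119  0.188] yaw 44.943924088075946 w 19.637515015430733 f 53.08212730815285 q [-24.006  12.259  95.996  -0.04   71.636  21.062] eff6 0.07180117070674896
```

Call:
{"api": "drive_tool", "payload": {
  "deltas": [
    [0,0,0,-0.4,-1],
    [0,0,0,-0.4,-1],
    [0,0,0,-0.4,-1]
  ]
}}

```text
clock: 6.05
tool_pos: [0.5554, -0.1185, 0.1878]
ee_rot: [[0.57, 0.822, 0.002], [0.822, -0.57, -0.001], [0.0, 0.002, -1.0]]
contact_force: [-5.2, 0.3, 7.2]
width: 0.241
finger_force: 52.2
```

```bash
python3 st.py
```

```text
6.05 F [-5.202  0.31   7.154] T [-1.323 -0.278 -0.629] p [ 0.555 -0.118  0.188] yaw 55.257703903226236 w 21.215703975827374 f 52.21252940064005 q [-24.005  12.261  95.994  -0.018  71.616  10.743] eff6 0.1575736328959465
```

Call:
{"api": "drive_tool", "payload": {
  "deltas": [
    [0,0,0,-0.4,-1],
    [0,0,0,-0.4,-1],
    [0,0,0,-0.4,-1]
  ]
}}

```text
clock: 6.35
tool_pos: [0.5556, -0.1184, 0.1878]
ee_rot: [[0.413, 0.911, 0.002], [0.911, -0.413, -0.001], [0.0, 0.003, -1.0]]
contact_force: [-3.8, 0.7, 7.1]
width: 0.248
finger_force: 51.6
```

```bash
python3 st.py
```

```text
6.35 F [-3.83   0.718  7.142] T [-1.051 -0.645 -0.564] p [ 0.556 -0.118  0.188] yaw 65.58007391971896 w 21.85060961605816 f 51.585386213846505 q [-23.999  12.261  95.988   0.001  71.605   0.421] eff6 0.23057092912495136
```

Call:
{"api": "drive_tool", "payload": {
  "deltas": [
    [0,0,0,-0.4,-1],
    [0,0,0,-0.4,-1],
    [0,0,0,-0.4,-1]
  ]
}}

```text
clock: 6.65
tool_pos: [0.5557, -0.1182, 0.1879]
ee_rot: [[0.244, 0.97, 0.003], [0.97, -0.244, -0.001], [0.0, 0.003, -1.0]]
contact_force: [-3.8, 2.0, 6.5]
width: 0.252
finger_force: 50.1
```

```bash
python3 st.py
```

```text
6.65 F [-3.765  2.032  6.478] T [-0.775 -0.816 -0.426] p [ 0.556 -0.118  0.188] yaw 75.89816052414061 w 22.216427624111148 f 50.08989728987217 q [-23.992  12.258  95.985   0.032  71.603  -9.9  ] eff6 0.347147723659873
```

Call:
{"api": "drive_tool", "payload": {
  "deltas": [
    [0,0,0,-0.4,-1],
    [0,0,0,-0.4,-1],
    [0,0,0,-0.4,-1]
  ]
}}

```text
clock: 6.95
tool_pos: [0.5557, -0.118, 0.1879]
ee_rot: [[0.066, 0.998, 0.003], [0.998, -0.066, -0.0], [-0.0, 0.003, -1.0]]
contact_force: [-3.6, 0.9, 6.5]
width: 0.257
finger_force: 48.0
```

```bash
python3 st.py
```

```text
6.95 F [-3.625  0.872  6.526] T [-0.544 -0.84  -0.345] p [ 0.556 -0.118  0.188] yaw 86.22118248291207 w 22.631074161613473 f 48.01303122192621 q [-23.988  12.259  95.986   0.051  71.613 -20.225] eff6 0.46744524501264095
```

Call:
{"api": "drive_tool", "payload": {
  "deltas": [
    [0,0,0,-0.4,-1],
    [0,0,0,-0.4,-1],
    [0,0,0,-0.4,-1],
    [0,0,0,-0.4,-1]
  ]
}}

```text
clock: 7.35
tool_pos: [0.5556, -0.1178, 0.1879]
ee_rot: [[-0.173, 0.985, 0.002], [0.985, 0.173, 0.0], [-0.0, 0.002, -1.0]]
contact_force: [-4.8, -0.2, 7.3]
width: 0.253
finger_force: 45.5
```

```bash
python3 st.py
```

```text
7.35 F [-4.76  -0.167  7.292] T [-0.291 -0.777 -0.218] p [ 0.556 -0.118  0.188] yaw 99.98537909464025 w 22.237589173753417 f 45.497764635365456 q [-23.98   12.251  95.989   0.073  71.65  -33.989] eff6 0.5638806894421577
```

Call:
{"api": "drive_tool", "payload": {
  "deltas": [
    [0,0,0,-0.4,-1],
    [0,0,0,-0.4,-1],
    [0,0,0,-0.4,-1],
    [0,0,0,-0.4,-1]
  ]
}}

```text
clock: 7.75
tool_pos: [0.5553, -0.1176, 0.1879]
ee_rot: [[-0.403, 0.915, 0.002], [0.915, 0.403, 0.001], [0.0, 0.002, -1.0]]
contact_force: [-5.2, 1.9, 8.0]
width: 0.242
finger_force: 44.1
```

```bash
python3 st.py
python3 - <<'E'
from rig import optics
import cv2
c=optics.camera("top");cv2.imwrite("pics/t2.png",cv2.resize(c["frame"][120:250,240:390,::-1],None,fx=4,fy=4))
E
```

```text
7.75 F [-5.153  1.891  8.025] T [ 0.207 -0.443 -0.078] p [ 0.555 -0.118  0.188] yaw 113.74305520744164 w 21.269511144820722 f 44.06346023630444 q [-23.981  12.247  95.996   0.083  71.692 -47.75 ] eff6 0.7127404399216175
```

View pics/t2.png

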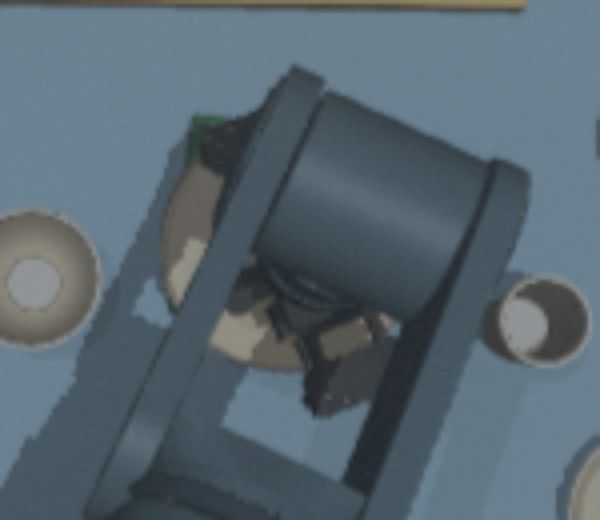

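The arm hides the handle from above. The wrist camera can check for slip.

Run:
```python
from rig import optics
import cv2
c=optics.camera("wrist");cv2.imwrite("pics/w2.png",c["frame"][:,:,::-1])
```

```text
(no output)
```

View pics/w2.png

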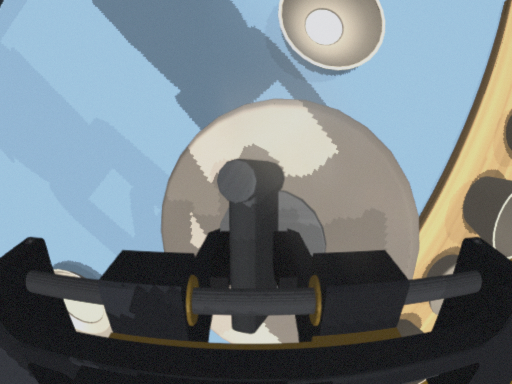

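The wrist view shows the post top at (237,180) and the bar still lying between the pads, aligned within a few degrees. I'll carry on turning.

Call:
{"api": "drive_tool", "payload": {
  "deltas": [
    [0,0,0,-0.2,-1],
    [0,0,0,-0.4,-1],
    [0,0,0,-0.4,-1],
    [0,0,0,-0.4,-1],
    [0,0,0,-0.4,-1]
  ]
}}

```text
clock: 8.35
tool_pos: [0.5551, -0.1176, 0.1878]
ee_rot: [[-0.632, 0.775, 0.001], [0.775, 0.632, 0.001], [0.0, 0.001, -1.0]]
contact_force: [-6.9, 2.3, 9.2]
width: 0.216
finger_force: 43.0
```

```bash
python3 st.py
```

```text
8.35 F [-6.858  2.326  9.209] T [ 0.545 -0.08  -0.015] p [ 0.555 -0.118  0.188] yaw 129.2161444272506 w 18.997641211521277 f 43.04520124469036 q [-23.986  12.25   96.004   0.075  71.721 -63.226] eff6 0.7823200710117817
```

Call:
{"api": "drive_tool", "payload": {
  "deltas": [
    [0,0,0,-0.4,-1],
    [0,0,0,-0.4,-1],
    [0,0,0,-0.4,-1]
  ]
}}

```text
clock: 8.65
tool_pos: [0.5549, -0.1176, 0.1877]
ee_rot: [[-0.761, 0.649, 0.0], [0.649, 0.761, 0.001], [0.0, 0.001, -1.0]]
contact_force: [-6.9, 1.9, 10.3]
width: 0.2
finger_force: 42.6
```

```bash
python3 st.py
```

```text
8.65 F [-6.858  1.89  10.349] T [0.603 0.103 0.059] p [ 0.555 -0.118  0.188] yaw 139.52921260706907 w 17.59636674602341 f 42.623083146227145 q [-23.993  12.257  96.012   0.072  71.733 -73.544] eff6 0.8070765808224678
```

Call:
{"api": "drive_tool", "payload": {
  "deltas": [
    [0,0,0,-0.4,-1],
    [0,0,0,-0.4,-1],
    [0,0,0,-0.4,-1]
  ]
}}

```text
clock: 8.95
tool_pos: [0.5548, -0.1177, 0.1875]
ee_rot: [[-0.865, 0.502, 0.0], [0.502, 0.865, 0.001], [0.0, 0.001, -1.0]]
contact_force: [-5.3, 0.7, 6.0]
width: 0.183
finger_force: 42.7
```

```bash
python3 st.py
```

```text
8.95 F [-5.268  0.656  6.009] T [ 0.422 -0.051  0.043] p [ 0.555 -0.118  0.187] yaw 149.83757529428547 w 16.09933255143419 f 42.72537320328411 q [-23.999  12.269  96.02    0.062  71.72  -83.856] eff6 0.8173216693103313
```

Call:
{"api": "drive_tool", "payload": {
  "deltas": [
    [0,0,0,-0.4,-1],
    [0,0,0,-0.4,-1],
    [0,0,0,-0.4,-1]
  ]
}}

```text
clock: 9.25
tool_pos: [0.5549, -0.1178, 0.1873]
ee_rot: [[-0.941, 0.34, 0.0], [0.34, 0.941, 0.001], [0.0, 0.001, -1.0]]
contact_force: [-4.9, -0.3, 8.0]
width: 0.169
finger_force: 42.5
```

```bash
python3 st.py
```

```text
9.25 F [-4.918 -0.282  7.964] T [ 0.366  0.192 -0.078] p [ 0.555 -0.118  0.187] yaw 160.14790039088717 w 14.883975501651944 f 42.53740154206753 q [-24.002  12.289  96.021   0.053  71.701 -94.166] eff6 0.7275276817381382
```

Call:
{"api": "drive_tool", "payload": {
  "deltas": [
    [0,0,0,-0.4,-1],
    [0,0,0,-0.4,-1],
    [0,0,0,-0.4,-1]
  ]
}}

```text
clock: 9.55
tool_pos: [0.5548, -0.118, 0.1871]
ee_rot: [[-0.986, 0.166, 0.0], [0.166, 0.986, 0.0], [-0.0, 0.0, -1.0]]
contact_force: [-4.2, 0.0, 5.9]
width: 0.155
finger_force: 43.8
```

```bash
python3 st.py
```

```text
9.55 F [-4.17   0.049  5.875] T [-0.012  0.159 -0.259] p [ 0.555 -0.118  0.187] yaw 170.44285773656532 w 13.60478059946683 f 43.7845042347908 q [ -24.009   12.302   96.025    0.029   71.676 -104.461] eff6 0.5443204566836357
```

Call:
{"api": "drive_tool", "payload": {
  "deltas": [
    [0,0,0,-0.4,-1],
    [0,0,0,-0.4,-1],
    [0,0,0,-0.4,-1]
  ]
}}

```text
clock: 9.85
tool_pos: [0.5549, -0.1183, 0.1867]
ee_rot: [[-1.0, -0.013, 0.0], [-0.013, 1.0, -0.0], [-0.0, -0.0, -1.0]]
contact_force: [1.6, -0.6, -1.3]
width: 0.164
finger_force: 46.3
```

```bash
python3 st.py
```

```text
9.85 F [ 1.585 -0.563 -1.299] T [-0.934 -0.67  -0.615] p [ 0.555 -0.118  0.187] yaw -179.27313900371394 w 14.396705476085389 f 46.31464026464528 q [ -24.014   12.329   96.04    -0.003   71.612 -114.739] eff6 0.1241496205329895
```

Call:
{"api": "drive_tool", "payload": {
  "deltas": [
    [0,0,0,-0.4,-1],
    [0,0,0,-0.4,-1],
    [0,0,0,-0.4,-1]
  ]
}}

```text
clock: 10.15
tool_pos: [0.555, -0.1184, 0.1867]
ee_rot: [[-0.982, -0.191, 0.0], [-0.191, 0.982, -0.001], [-0.0, -0.001, -1.0]]
contact_force: [-2.3, -0.7, 2.5]
width: 0.168
finger_force: 48.9
```

```bash
python3 st.py
```

```text
10.15 F [-2.32  -0.744  2.48 ] T [-1.097 -0.257 -0.754] p [ 0.555 -0.118  0.187] yaw -168.97495363092347 w 14.802871406289459 f 48.932638230550936 q [ -24.013   12.334   96.036   -0.024   71.592 -125.031] eff6 -0.016015047440305352
```

Call:
{"api": "drive_tool", "payload": {
  "deltas": [
    [0,0,0,-0.4,-1],
    [0,0,0,-0.4,-1],
    [0,0,0,-0.4,-1]
  ]
}}

```text
clock: 10.45
tool_pos: [0.5548, -0.1186, 0.187]
ee_rot: [[-0.931, -0.364, 0.0], [-0.364, 0.931, -0.001], [0.0, -0.001, -1.0]]
contact_force: [-3.1, -0.2, 3.8]
width: 0.184
finger_force: 53.9
```

```bash
python3 st.py
```

```text
10.45 F [-3.07  -0.246  3.821] T [-1.42  -0.185 -0.973] p [ 0.555 -0.119  0.187] yaw -158.6670712637009 w 16.187246918052246 f 53.89063519787669 q [ -24.018   12.309   96.031   -0.058   71.634 -135.333] eff6 -0.17671382054686546
```

Call:
{"api": "drive_tool", "payload": {
  "deltas": [
    [0,0,0,-0.4,-1],
    [0,0,0,-0.4,-1],
    [0,0,0,-0.4,-1]
  ]
}}

```text
clock: 10.75
tool_pos: [0.5548, -0.1187, 0.1872]
ee_rot: [[-0.851, -0.525, 0.0], [-0.525, 0.851, -0.001], [0.001, -0.001, -1.0]]
contact_force: [-5.4, -1.7, 4.0]
width: 0.201
finger_force: 53.3
```

```bash
python3 st.py
```

```text
10.75 F [-5.398 -1.744  4.018] T [-1.299 -0.19  -0.911] p [ 0.555 -0.119  0.187] yaw -148.35990805456368 w 17.656572322518965 f 53.28222517771792 q [ -24.025   12.293   96.03    -0.07    71.642 -145.643] eff6 -0.2270374959334731
```

Call:
{"api": "drive_tool", "payload": {
  "deltas": [
    [0,0,0,-0.4,-1],
    [0,0,0,-0.4,-1],
    [0,0,0,-0.4,-1]
  ]
}}

```text
clock: 11.05
tool_pos: [0.5548, -0.1188, 0.1873]
ee_rot: [[-0.744, -0.669, 0.0], [-0.669, 0.744, -0.001], [0.001, -0.001, -1.0]]
contact_force: [-5.2, -0.1, 4.8]
width: 0.22
finger_force: 54.7
```

```bash
python3 st.py
python3 - <<'E'
from rig import optics
import cv2
c=optics.camera("wrist");cv2.imwrite("pics/w3.png",c["frame"][:,:,::-1])
E
```

```text
11.05 F [-5.17  -0.111  4.788] T [-1.385 -0.241 -0.982] p [ 0.555 -0.119  0.187] yaw -138.04825757624087 w 19.39695717870147 f 54.679759207247116 q [ -24.031   12.281   96.023   -0.071   71.64  -155.961] eff6 -0.22452986799180508
```

View pics/w3.png

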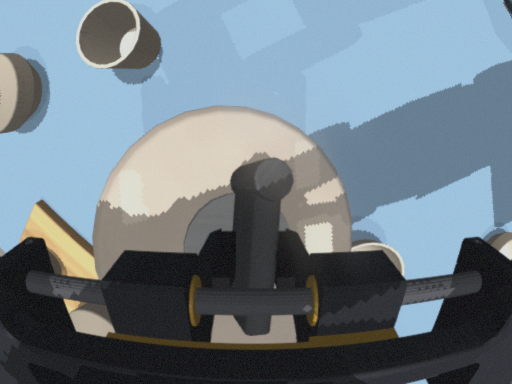

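The post top is at (272,178), so the bar still tracks. Next is the reverse sweep.

Call:
{"api": "drive_tool", "payload": {
  "deltas": [
    [0,0,0,0,-1],
    [0,0,0,0.2,-1],
    [0,0,0,0.4,-1],
    [0,0,0,0.4,-1],
    [0,0,0,0.4,-1],
    [0,0,0,0.4,-1]
  ]
}}

```text
clock: 11.7
tool_pos: [0.5549, -0.1186, 0.1872]
ee_rot: [[-0.897, -0.443, 0.001], [-0.443, 0.897, -0.001], [-0.0, -0.001, -1.0]]
contact_force: [-0.2, -0.1, 1.7]
width: 0.195
finger_force: 41.4
```

```bash
python3 st.py
```

```text
11.7 F [-0.212 -0.08   1.674] T [-0.526 -0.751 -0.2  ] p [ 0.555 -0.119  0.187] yaw -153.73153323558284 w 17.192735737833917 f 41.38677053786182 q [ -24.029   12.294   96.025   -0.038   71.633 -140.286] eff6 -0.9352509118616581
```

Call:
{"api": "drive_tool", "payload": {
  "deltas": [
    [0,0,0,0.4,-1],
    [0,0,0,0.4,-1],
    [0,0,0,0.4,-1]
  ]
}}

```text
clock: 12.0
tool_pos: [0.5558, -0.1184, 0.187]
ee_rot: [[-0.961, -0.275, 0.003], [-0.275, 0.961, -0.001], [-0.002, -0.001, -1.0]]
contact_force: [3.3, -0.2, 0.1]
width: 0.182
finger_force: 41.7
```

```bash
python3 st.py
```

```text
12.0 F [ 3.323 -0.213  0.052] T [-0.573 -1.147 -0.091] p [ 0.556 -0.118  0.187] yaw -164.0333608456371 w 15.97284646570708 f 41.670586635300424 q [ -23.999   12.335   96.003    0.029   71.508 -129.975] eff6 -0.8555345423519611
```

Call:
{"api": "drive_tool", "payload": {
  "deltas": [
    [0,0,0,0.4,-1],
    [0,0,0,0.4,-1],
    [0,0,0,0.4,-1]
  ]
}}

```text
clock: 12.3
tool_pos: [0.5558, -0.1184, 0.1868]
ee_rot: [[-0.995, -0.099, 0.002], [-0.099, 0.995, -0.001], [-0.002, -0.001, -1.0]]
contact_force: [3.0, -2.1, -0.6]
width: 0.163
finger_force: 42.4
```

```bash
python3 st.py
```

```text
12.3 F [ 3.039 -2.147 -0.559] T [-0.607 -0.925  0.043] p [ 0.556 -0.118  0.187] yaw -174.33996577433734 w 14.361851953974455 f 42.41772103973517 q [ -24.      12.357   96.004    0.024   71.5   -119.668] eff6 -0.7666416093707085
```

Call:
{"api": "drive_tool", "payload": {
  "deltas": [
    [0,0,0,0.4,-1],
    [0,0,0,0.4,-1],
    [0,0,0,0.4,-1]
  ]
}}

```text
clock: 12.6
tool_pos: [0.5555, -0.1183, 0.1866]
ee_rot: [[-0.997, 0.081, 0.001], [0.081, 0.997, -0.0], [-0.002, -0.0, -1.0]]
contact_force: [-0.1, -1.2, 4.7]
width: 0.157
finger_force: 44.5
```

```bash
python3 st.py
```

```text
12.6 F [-0.064 -1.191  4.73 ] T [-0.083 -0.42   0.159] p [ 0.555 -0.118  0.187] yaw 175.35971244956218 w 13.844607999296947 f 44.47460231138393 q [ -24.005   12.359   96.017    0.03    71.543 -109.374] eff6 -0.5833950452506542
```

Call:
{"api": "drive_tool", "payload": {
  "deltas": [
    [0,0,0,0.4,-1],
    [0,0,0,0.4,-1],
    [0,0,0,0.4,-1]
  ]
}}

```text
clock: 12.9
tool_pos: [0.5556, -0.1181, 0.1863]
ee_rot: [[-0.966, 0.258, 0.002], [0.258, 0.966, 0.001], [-0.002, 0.001, -1.0]]
contact_force: [3.0, -3.1, -1.8]
width: 0.16
finger_force: 47.6
```

```bash
python3 st.py
```

```text
12.9 F [ 2.955 -3.054 -1.761] T [ 0.47  -1.008  0.702] p [ 0.556 -0.118  0.186] yaw 165.07134257495508 w 14.095435529336878 f 47.587716382727194 q [-24.009  12.381  96.027   0.074  71.516 -99.104] eff6 -0.11372382519766688
```

Call:
{"api": "drive_tool", "payload": {
  "deltas": [
    [0,0,0,0.4,-1],
    [0,0,0,0.4,-1],
    [0,0,0,0.4,-1]
  ]
}}

```text
clock: 13.2
tool_pos: [0.5553, -0.1179, 0.1866]
ee_rot: [[-0.905, 0.426, 0.001], [0.426, 0.905, 0.001], [-0.001, 0.001, -1.0]]
contact_force: [1.0, -3.3, 0.1]
width: 0.174
finger_force: 50.8
```

```bash
python3 st.py
```

```text
13.2 F [ 0.971 -3.337  0.141] T [ 0.822 -0.9    0.827] p [ 0.555 -0.118  0.187] yaw 154.77584353909094 w 15.354704937298244 f 50.75724298454588 q [-24.005  12.355  96.022   0.081  71.589 -88.806] eff6 0.025234599597752094
```

Call:
{"api": "drive_tool", "payload": {
  "deltas": [
    [0,0,0,0.4,-1],
    [0,0,0,0.4,-1],
    [0,0,0,0.4,-1]
  ]
}}

```text
clock: 13.5
tool_pos: [0.5552, -0.1178, 0.1868]
ee_rot: [[-0.814, 0.581, 0.001], [0.581, 0.814, 0.001], [-0.0, 0.001, -1.0]]
contact_force: [-0.1, -2.8, 1.4]
width: 0.189
finger_force: 53.4
```

```bash
python3 st.py
```

```text
13.5 F [-0.122 -2.835  1.399] T [ 1.006 -0.85   0.919] p [ 0.555 -0.118  0.187] yaw 144.47009974873075 w 16.658963898097362 f 53.41694796174124 q [-24.005  12.335  96.023   0.086  71.619 -78.502] eff6 0.12530452106148005
```

Call:
{"api": "drive_tool", "payload": {
  "deltas": [
    [0,0,0,0.4,-1],
    [0,0,0,0.4,-1],
    [0,0,0,0.4,-1]
  ]
}}

```text
clock: 13.8
tool_pos: [0.5551, -0.1176, 0.1871]
ee_rot: [[-0.697, 0.717, 0.001], [0.717, 0.697, 0.001], [0.001, 0.001, -1.0]]
contact_force: [-4.1, 0.3, 5.9]
width: 0.21
finger_force: 53.7
```

```bash
python3 st.py
```

```text
13.8 F [-4.072  0.318  5.939] T [ 1.166 -0.489  0.894] p [ 0.555 -0.118  0.187] yaw 134.16498687054064 w 18.497041054280956 f 53.72980654123239 q [-23.996  12.308  96.022   0.096  71.669 -68.192] eff6 0.12785773258656263
```

Call:
{"api": "drive_tool", "payload": {
  "deltas": [
    [0,0,0,0.4,-1],
    [0,0,0,0.4,-1],
    [0,0,0,0.4,-1]
  ]
}}

```text
clock: 14.1
tool_pos: [0.555, -0.1174, 0.1873]
ee_rot: [[-0.557, 0.83, 0.001], [0.83, 0.557, 0.002], [0.001, 0.002, -1.0]]
contact_force: [-5.4, 0.2, 7.4]
width: 0.222
finger_force: 53.1
```

```bash
python3 st.py
```

```text
14.1 F [-5.364  0.223  7.405] T [ 1.208 -0.404  0.845] p [ 0.555 -0.117  0.187] yaw 123.85534858703762 w 19.56101064012725 f 53.10650427469227 q [-23.983  12.286  96.024   0.11   71.694 -57.873] eff6 0.07577176904305816
```

Call:
{"api": "drive_tool", "payload": {
  "deltas": [
    [0,0,0,0.4,-1],
    [0,0,0,0.4,-1],
    [0,0,0,0.4,-1]
  ]
}}

```text
clock: 14.4
tool_pos: [0.5551, -0.1172, 0.1875]
ee_rot: [[-0.399, 0.917, 0.001], [0.917, 0.399, 0.002], [0.001, 0.002, -1.0]]
contact_force: [-5.3, 1.8, 9.4]
width: 0.239
finger_force: 52.1
```

```bash
python3 st.py
```

```text
14.4 F [-5.328  1.797  9.417] T [ 1.228 -0.499  0.77 ] p [ 0.555 -0.117  0.188] yaw 113.54428171787855 w 21.0437257340389 f 52.09150506023434 q [-23.971  12.268  96.015   0.125  71.713 -47.555] eff6 0.0349650252610445
```

Call:
{"api": "drive_tool", "payload": {
  "deltas": [
    [0,0,0,0.4,-1],
    [0,0,0,0.4,-1],
    [0,0,0,0.4,-1]
  ]
}}

```text
clock: 14.7
tool_pos: [0.5553, -0.1172, 0.1877]
ee_rot: [[-0.229, 0.973, 0.002], [0.973, 0.229, 0.002], [0.001, 0.002, -1.0]]
contact_force: [-5.1, 1.9, 7.4]
width: 0.251
finger_force: 51.2
```

```bash
python3 st.py
```

```text
14.7 F [-5.133  1.87   7.448] T [ 0.987 -0.829  0.743] p [ 0.555 -0.117  0.188] yaw 103.23522923777249 w 22.102979158609365 f 51.233960394311 q [-23.962  12.259  96.004   0.13   71.696 -37.238] eff6 -0.035697565181180835
```

Call:
{"api": "drive_tool", "payload": {
  "deltas": [
    [0,0,0,0.4,-1],
    [0,0,0,0.4,-1],
    [0,0,0,0.4,-1]
  ]
}}

```text
clock: 15.0
tool_pos: [0.5555, -0.1173, 0.1879]
ee_rot: [[-0.051, 0.999, 0.002], [0.999, 0.051, 0.001], [0.001, 0.002, -1.0]]
contact_force: [-5.1, 1.7, 8.6]
width: 0.258
finger_force: 49.9
```

```bash
python3 st.py
```

```text
15.0 F [-5.105  1.707  8.618] T [ 0.746 -0.792  0.681] p [ 0.556 -0.117  0.188] yaw 92.91614615235389 w 22.691218073021666 f 49.938648560272156 q [-23.962  12.251  95.993   0.126  71.682 -26.918] eff6 -0.13165547512471676
```

Call:
{"api": "drive_tool", "payload": {
  "deltas": [
    [0,0,0,0.4,-1],
    [0,0,0,0.4,-1],
    [0,0,0,0.4,-1]
  ]
}}

```text
clock: 15.3
tool_pos: [0.5557, -0.1174, 0.1881]
ee_rot: [[0.129, 0.992, 0.002], [0.992, -0.129, 0.001], [0.001, 0.002, -1.0]]
contact_force: [-4.0, 2.3, 8.5]
width: 0.257
finger_force: 48.4
```

```bash
python3 st.py
```

```text
15.3 F [-4.024  2.345  8.463] T [ 0.577 -0.715  0.542] p [ 0.556 -0.117  0.188] yaw 82.60050919610184 w 22.58945355631668 f 48.44547942630015 q [-23.963  12.242  95.978   0.108  71.675 -16.597] eff6 -0.19367001950740814
```

Call:
{"api": "drive_tool", "payload": {
  "deltas": [
    [0,0,0,0.4,-1],
    [0,0,0,0.4,-1],
    [0,0,0,0.4,-1]
  ]
}}

```text
clock: 15.6
tool_pos: [0.5557, -0.1177, 0.1883]
ee_rot: [[0.304, 0.953, 0.003], [0.953, -0.304, 0.0], [0.001, 0.002, -1.0]]
contact_force: [-7.0, 0.6, 10.6]
width: 0.256
finger_force: 46.9
```

```bash
python3 st.py
```

```text
15.6 F [-6.99   0.578 10.569] T [ 0.181 -0.528  0.541] p [ 0.556 -0.118  0.188] yaw 72.28198902495924 w 22.51235063450517 f 46.85884680067829 q [-23.971  12.23   95.966   0.076  71.678  -6.277] eff6 -0.24865147657692432
```

Call:
{"api": "drive_tool", "payload": {
  "deltas": [
    [0,0,0,0.4,-1],
    [0,0,0,0.4,-1],
    [0,0,0,0.4,-1]
  ]
}}

```text
clock: 15.9
tool_pos: [0.5556, -0.118, 0.1885]
ee_rot: [[0.47, 0.883, 0.002], [0.883, -0.47, -0.0], [0.001, 0.002, -1.0]]
contact_force: [-5.2, 0.9, 11.8]
width: 0.247
finger_force: 44.9
```

```bash
python3 st.py
cat > fit.py <<'E'
import json,numpy as np
np.set_printoptions(precision=3,suppress=True)
L=[json.loads(l) for l in open("log.jsonl")]
n=np.array([-.4191,.0446,.9068])
y=np.unwrap([np.arctan2(l["ee_rot"][1][0],l["ee_rot"][0][0]) for l in L])
T=np.array([l["torque"] for l in L]);F=np.array([l["contact_force"] for l in L])
th=np.unwrap(np.arctan2(np.sin(y+.106)*np.cos(np.radians(25)),np.cos(y+.106)))
d=np.sign(np.r_[1,np.diff(y)])
t=-(T@n)                       # torque on the rotor
for i in range(len(L)):print(round(np.degrees(y[i])),round(np.degrees(th[i])),d[i],t[i].round(3),F[i],T[i])
# t = fr*d + M sin(th-th0) + h*(n.(z x F)) + bias
A0=np.c_[d,np.sin(th),np.cos(th)]
hz=(np.cross([0,0,1.],F)@n)
for nm,A in (("plain",A0),("bias",np.c_[A0,np.ones(len(t))]),("h",np.c_[A0,hz]),("lean",np.c_[A0,T[:,0],T[:,1]])):
    c,*_=np.linalg.lstsq(A,t,rcond=None);e=t-A@c
    print(nm,c,"M",np.hypot(c[1],c[2]),"th_low",np.degrees(np.arctan2(-c[2],c[1])),"rms",e.std())
E
python3 fit.py
```

```text
15.9 F [-5.218  0.85  11.823] T [ 0.083 -0.408  0.493] p [ 0.556 -0.118  0.188] yaw 61.957790994165315 w 21.75064230089004 f 44.91008374840021 q [-23.985  12.219  95.96    0.038  71.695   4.045] eff6 -0.33572858199477196
24 28 1.0 0.063 [-1.79   0.812  5.028] [-1.274 -0.157 -0.651]
35 38 1.0 0.102 [-5.189  0.855  5.672] [-1.392 -0.123 -0.749]
45 48 1.0 0.103 [-3.768  1.914  7.779] [-1.343 -0.213 -0.724]
55 59 1.0 0.028 [-5.202  0.31   7.154] [-1.323 -0.278 -0.629]
66 70 1.0 0.099 [-3.83   0.718  7.142] [-1.051 -0.645 -0.564]
76 81 1.0 0.098 [-3.765  2.032  6.478] [-0.775 -0.816 -0.426]
86 93 1.0 0.122 [-3.625  0.872  6.526] [-0.544 -0.84  -0.345]
100 108 1.0 0.11 [-4.76  -0.167  7.292] [-0.291 -0.777 -0.218]
114 122 1.0 0.178 [-5.153  1.891  8.025] [ 0.207 -0.443 -0.078]
129 138 1.0 0.246 [-6.858  2.326  9.209] [ 0.545 -0.08  -0.015]
140 148 1.0 0.194 [-6.858  1.89  10.349] [0.603 0.103 0.059]
150 158 1.0 0.14 [-5.268  0.656  6.009] [ 0.422 -0.051  0.043]
160 167 1.0 0.215 [-4.918 -0.282  7.964] [ 0.366  0.192 -0.078]
170 177 1.0 0.223 [-4.17   0.049  5.875] [-0.012  0.159 -0.259]
18
[... 1021 characters left out ...]
987 -0.829  0.743]
93 100 -1.0 -0.269 [-5.105  1.707  8.618] [ 0.746 -0.792  0.681]
83 89 -1.0 -0.218 [-4.024  2.345  8.463] [ 0.577 -0.715  0.542]
72 77 -1.0 -0.391 [-6.99   0.578 10.569] [ 0.181 -0.528  0.541]
62 66 -1.0 -0.394 [-5.218  0.85  11.823] [ 0.083 -0.408  0.493]
plain [ 0.212 -0.111 -0.02 ] M 0.11246215552371933 th_low 169.9044898482243 rms 0.07266692564403819
bias [ 0.216 -0.088 -0.04  -0.025] M 0.09652778580262451 th_low 155.19304628364796 rms 0.07193205256317625
h [ 0.201 -0.149 -0.062  0.133] M 0.16154429211730909 th_low 157.27379195539157 rms 0.04213295773495984
lean [ 0.207 -0.091 -0.035  0.     0.04 ] M 0.09775097294212726 th_low 158.74913045856619 rms 0.07136933101959095
```

```bash
cat >> fit.py <<'E'
print("----")
G=np.cross(F,n)   # n.(r x F) = r.(F x n)
rng=np.random.default_rng(0)
def f(ix,cols):
    A=np.c_[A0,cols][ix];c,*_=np.linalg.lstsq(A,t[ix],rcond=None);e=t[ix]-A@c
    return np.degrees(np.arctan2(-c[2],c[1]))%360,np.hypot(c[1],c[2]),e.std(),c,e
al=np.arange(len(t))
for nm,cols in (("h",G[:,2:]),("xyz",G),("xyz+bias",np.c_[G,np.ones(len(t))]),("h+TxTy",np.c_[G[:,2:],T[:,:2]]),("xyz+TxTy",np.c_[G,T[:,:2]])):
    a,M,r,c,e=f(al,cols);b=[f(rng.integers(0,len(t),len(t)),cols)[0] for _ in range(300)]
    g=[f(al[d==k],cols[:, :1])[:3] for k in(1,-1)]
    print(nm,round(a,1),"+-",np.std(b).round(1),"M",M.round(3),"rms",r.round(3),c)
print(e)
E
python3 fit.py | sed -n '/----/,$p'
```

```text
----
h 157.3 +- 3.9 M 0.162 rms 0.042 [ 0.201 -0.149 -0.062  0.133]
xyz 160.1 +- 3.9 M 0.169 rms 0.04 [ 0.191 -0.159 -0.057  0.049  0.007  0.023]
xyz+bias 160.1 +- 7.4 M 0.169 rms 0.04 [ 0.191 -0.159 -0.057  0.049  0.007  0.023 -0.   ]
h+TxTy 154.5 +- 10.1 M 0.157 rms 0.042 [ 0.195 -0.142 -0.068  0.133 -0.007  0.01 ]
xyz+TxTy 163.7 +- 10.8 M 0.178 rms 0.039 [ 0.192 -0.171 -0.05   0.051  0.009  0.023  0.    -0.019]
[-0.035  0.003 -0.018 -0.007  0.049 -0.033  0.049  0.071  0.002  0.007
 -0.039 -0.071  0.045 -0.003 -0.043 -0.016 -0.002  0.04  -0.034  0.056
 -0.008 -0.022  0.063 -0.068  0.006  0.    -0.065  0.028  0.058 -0.001
 -0.012  0.025 -0.049 -0.047]
```

The low point comes out at θ ≈ 158° ± 6°, and friction (0.20) and imbalance (0.16) both agree with the spec. I'll take one more forward sweep to firm it up on the way to the target.

Call:
{"api": "drive_tool", "payload": {
  "deltas": [
    [0,0,0,0,-1],
    [0,0,0,-0.2,-1],
    [0,0,0,-0.4,-1],
    [0,0,0,-0.4,-1],
    [0,0,0,-0.4,-1],
    [0,0,0,-0.4,-1]
  ]
}}

```text
clock: 16.5
tool_pos: [0.5555, -0.1182, 0.1884]
ee_rot: [[0.214, 0.977, 0.002], [0.977, -0.214, -0.001], [-0.0, 0.002, -1.0]]
contact_force: [-6.4, 2.2, 10.6]
width: 0.255
finger_force: 51.7
```

```bash
python3 st.py >/dev/null
```

Call:
{"api": "drive_tool", "payload": {
  "deltas": [
    [0,0,0,-0.4,-1],
    [0,0,0,-0.4,-1],
    [0,0,0,-0.4,-1]
  ]
}}

```text
clock: 16.8
tool_pos: [0.5555, -0.1189, 0.1886]
ee_rot: [[0.036, 0.999, 0.002], [0.999, -0.036, -0.002], [-0.002, 0.002, -1.0]]
contact_force: [-6.4, 2.2, 10.7]
width: 0.255
finger_force: 50.3
```

```bash
python3 st.py >/dev/null
```

Call:
{"api": "drive_tool", "payload": {
  "deltas": [
    [0,0,0,-0.4,-1],
    [0,0,0,-0.4,-1],
    [0,0,0,-0.4,-1]
  ]
}}

```text
clock: 17.1
tool_pos: [0.5556, -0.1188, 0.1886]
ee_rot: [[-0.143, 0.99, 0.002], [0.99, 0.144, -0.002], [-0.002, 0.002, -1.0]]
contact_force: [-6.3, -2.3, 9.4]
width: 0.247
finger_force: 46.6
```

```bash
python3 st.py >/dev/null
```

Call:
{"api": "drive_tool", "payload": {
  "deltas": [
    [0,0,0,-0.4,-1],
    [0,0,0,-0.4,-1],
    [0,0,0,-0.4,-1]
  ]
}}

```text
clock: 17.4
tool_pos: [0.5555, -0.1185, 0.1886]
ee_rot: [[-0.319, 0.948, 0.002], [0.948, 0.319, -0.001], [-0.002, 0.002, -1.0]]
contact_force: [-6.1, 0.2, 12.2]
width: 0.241
finger_force: 44.5
```

```bash
python3 st.py >/dev/null
```

Call:
{"api": "drive_tool", "payload": {
  "deltas": [
    [0,0,0,-0.4,-1],
    [0,0,0,-0.4,-1],
    [0,0,0,-0.4,-1]
  ]
}}

```text
clock: 17.7
tool_pos: [0.5555, -0.1183, 0.1885]
ee_rot: [[-0.483, 0.876, 0.002], [0.876, 0.483, -0.001], [-0.001, 0.002, -1.0]]
contact_force: [-6.8, -0.4, 11.9]
width: 0.231
finger_force: 43.6
```

```bash
python3 st.py >/dev/null
```

Call:
{"api": "drive_tool", "payload": {
  "deltas": [
    [0,0,0,-0.4,-1],
    [0,0,0,-0.4,-1],
    [0,0,0,-0.4,-1]
  ]
}}

```text
clock: 18.0
tool_pos: [0.5554, -0.1182, 0.1885]
ee_rot: [[-0.632, 0.775, 0.002], [0.775, 0.632, -0.0], [-0.001, 0.001, -1.0]]
contact_force: [-5.5, -0.2, 11.2]
width: 0.22
finger_force: 42.9
```

```bash
python3 st.py >/dev/null
```

Call:
{"api": "drive_tool", "payload": {
  "deltas": [
    [0,0,0,-0.4,-1],
    [0,0,0,-0.4,-1],
    [0,0,0,-0.4,-1]
  ]
}}

```text
clock: 18.3
tool_pos: [0.5554, -0.1182, 0.1883]
ee_rot: [[-0.761, 0.649, 0.002], [0.649, 0.761, -0.0], [-0.001, 0.001, -1.0]]
contact_force: [-5.5, -0.0, 9.3]
width: 0.202
finger_force: 42.9
```

```bash
python3 st.py >/dev/null
```

Call:
{"api": "drive_tool", "payload": {
  "deltas": [
    [0,0,0,-0.4,-1],
    [0,0,0,-0.4,-1],
    [0,0,0,-0.4,-1]
  ]
}}

```text
clock: 18.6
tool_pos: [0.5554, -0.1181, 0.1881]
ee_rot: [[-0.865, 0.502, 0.002], [0.502, 0.865, 0.0], [-0.002, 0.001, -1.0]]
contact_force: [-3.7, -1.0, 11.2]
width: 0.179
finger_force: 42.6
```

```bash
python3 st.py; python3 fit.py | sed -n '/plain/,$p'
python3 - <<'E'
from rig import optics,telemetry
import cv2,numpy as np
s=telemetry.state();c=optics.camera("wrist");cv2.imwrite("pics/w4.png",c["frame"][:,:,::-1]);np.savez("w4.npz",pos=s["tool_pos"],rot=s["ee_rot"],**c)
E
```

```text
18.6 F [-3.658 -0.954 11.242] T [ 0.365 -0.195 -0.001] p [ 0.555 -0.118  0.188] yaw 149.83692698489432 w 15.752953002549 f 42.55423863767646 q [-24.007  12.249  95.97    0.051  71.687 -83.86 ] eff6 0.8052250742912292
plain [ 0.207 -0.119 -0.013] M 0.11944313094273191 th_low 173.79895240882348 rms 0.07128747498310392
bias [ 0.208 -0.107 -0.024 -0.014] M 0.10932071695449508 th_low 167.46937448783578 rms 0.07107837340460038
h [ 0.203 -0.143 -0.061  0.121] M 0.15533126013090529 th_low 157.0404353867819 rms 0.04190380882066413
lean [ 0.211 -0.117 -0.014  0.011  0.01 ] M 0.11779991492843535 th_low 173.30602014291807 rms 0.07058855065254105
----
h 157.0 +- 3.8 M 0.155 rms 0.042 [ 0.203 -0.143 -0.061  0.121]
xyz 158.7 +- 3.6 M 0.16 rms 0.041 [ 0.198 -0.149 -0.058  0.045  0.004  0.021]
xyz+bias 156.6 +- 6.3 M 0.157 rms 0.04 [ 0.198 -0.144 -0.062  0.045  0.004  0.021 -0.006]
h+TxTy 150.9 +- 10.3 M 0.147 rms 0.042 [ 0.194 -0.129 -0.072  0.121 -0.011  0.024]
xyz+TxTy 156.2 +- 10.5 M 0.156 rms 0.04 [ 0.193 -0.143 -0.063  0.045  0.004  0.021 -0.006  0.009]
[-0.04   0.004 -0.024 -0.017  0.043 -0.028  0.045  0.062 -0.001  0.005
 -0.048 -0.079  0.022 -0.019 -0.048 -0.021 -0.003  0.045 -0.015  0.075
  0.004 -0.03   0.046 -0.079 -0.007 -0.012 -0.064  0.026  0.062  0.015
 -0.001  0.034 -0.047 -0.053  0.047 -0.077  0.013  0.039  0.034 -0.007
 -0.011  0.047]
```

Now at θ ≈ 158°. I'll settle and check the bar's actual angle in the wrist image.

Call:
{"api": "drive_tool", "payload": {
  "deltas": [
    [0,0,0,0,-1],
    [0,0,0,0,-1],
    [0,0,0,0,-1]
  ]
}}

```text
clock: 18.95
tool_pos: [0.5555, -0.1181, 0.1881]
ee_rot: [[-0.864, 0.504, 0.002], [0.504, 0.864, 0.0], [-0.001, 0.001, -1.0]]
contact_force: [-2.9, -0.7, 9.2]
width: 0.186
finger_force: 43.2
```

Run:
```python
from rig import optics,telemetry
import cv2,numpy as np
np.set_printoptions(precision=3,suppress=True)
s=telemetry.state();c=optics.camera("wrist");img=c["frame"][:,:,::-1].copy()
R=s["ee_rot"];print("yaw",np.degrees(np.arctan2(R[1,0],R[0,0])),s["tool_pos"],s["finger_force"])
HE=np.linalg.inv(c["hand_eye"]);K=c["K"]
n=np.array([-.4191,.0446,.9068]);C=np.array([.5676,-.1208,.1726])
e1=np.array([0,0,1])-n*n[2];e1/=np.linalg.norm(e1);e2=np.cross(n,e1)
def pr(p):
    q=R.T@(p-s["tool_pos"]);q=(HE@np.r_[q,1])[:3];r=np.hypot(q[0],q[1])
    return tuple(int(x) for x in np.round((K[0,0]*np.arctan2(r,q[2])*q[:2]/r+K[:2,2])*2))
img=cv2.resize(img,None,fx=2,fy=2)
for th,col in((148,(0,0,255)),(158,(0,255,0)),(168,(255,0,0))):
    b=np.cos(np.radians(th))*e1+np.sin(np.radians(th))*e2
    cv2.line(img,pr(C-.036*b+.046*n),pr(C+.04*b+.046*n),col,1)
    c2=[pr(C+.04*b+.046*n+.01*(np.cos(a)*e1+np.sin(a)*e2)) for a in np.linspace(0,6.28,30)]
    cv2.polylines(img,[np.array(c2)],True,col,1)
cv2.imwrite("pics/w5.png",img[250:700,200:900])
```

```text
yaw 149.72881674367952 [ 0.555 -0.118  0.188] 43.19635883148294
```

View pics/w5.png

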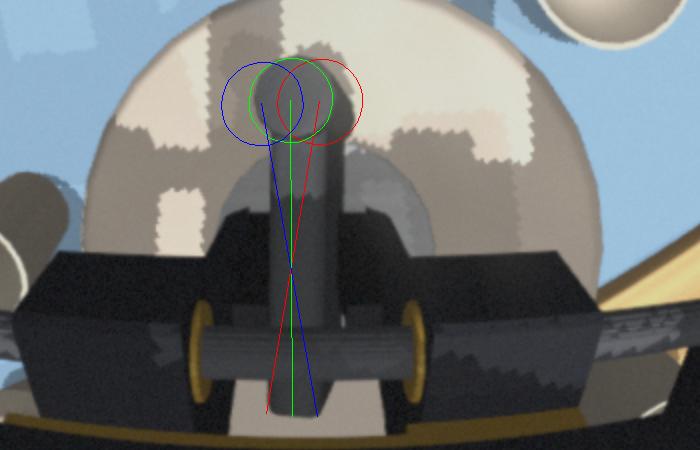

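The post top lies on the green 158° overlay, around (291,98) in the crop. The rotor is at the estimated lowest angle, gripped at 43 N and still, so I'm handing in.

```bash
python3 -c "
from rig import env
print(env.finish_job())"
```

```text
the job is handed in; nothing more can be done
None
```

I handed the job in at about 19 s: the mould is held still at rotor angle ≈158°, gripped at 43 N. My estimate puts the heavy side lowest at 157° ± 6° (20° allowed), though the hand-in returned no verdict.

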